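# Fit the tablet-counting plate on the sloped counting bed

## Task

Take the tablet-counting plate by its black grip and hang it on the two pins of the sloped steel counting bed, grip side up and hole edge uppermost, so that each pin comes through its own hole and the plate lies flush on the slope. Keep hold of it until it lies on the bed, do not drop it on, then let go. Leave the bottles and the label roll where they stand.

Things in the scene. Friction and masses are not known exactly. Their poses are not given: they have to be found in the camera images.
- plate: Loose aluminium counting plate, 120 (x) by 180 (y) by 8 mm, about 0.45 kg, flat on the table at first; rows of small grey blind pockets (9 mm, look only), two 15 mm through holes near one long edge, a black bar grip on its middle. Origin: centre of its underside. x points to the long edge with the holes, y along the length, z up out of the top face.
- plate_grip (a point): Centre of the upright black bar grip on the plate's middle, 30 mm above the plate's underside. Grip: 18 mm thick (x), 70 mm long (y), 44 mm high (from the plate's top face to 52 mm above its underside). Axes as plate.
- hole_left (a point): Centre of the round 15 mm through hole at the plate's +y end, level with the plate's top face; from plate_grip it lies at x +42, y +65, z -22 mm in the plate's axes. Axes as plate.
- hole_right (a point): The same for the 15 mm hole at the plate's -y end: x +42, y -65, z -22 mm from plate_grip. Axes as plate.
- bed_centre (a point): Centre of the sloping face of the counting bed, 74 mm above the table. Bed: fixed steel-sheet stand; face 160 mm (x) by 220 mm (y), sloping 30 degrees, rising away from the robot, an open trough 28 mm high along its lower edge. x up the slope, y level to the left, z out of the face. When the plate is home its axes match these and its middle lies over this point, within 3 mm.
- pin_left (a point): Foot of the left (+y) pin, on the bed's face, x +42, y +65 mm from bed_centre; belongs to hole_left. Pin: 10 mm diameter, 34 mm long, last 10 mm tapered to 4 mm, square to the face, so leaning 30 degrees from vertical. Axes as bed_centre (z along the pin). With the plate home, hole_left is 8 mm above this point along z.
- pin_right (a point): Foot of the right (-y) pin, equal to the left one, at x +42, y -65 mm from bed_centre; belongs to hole_right. Axes as bed_centre.
- tablet_bottle_mid (a point): Bystander: wide white tablet bottle, 66 mm diameter, 110 mm tall; point at its middle.
- tall_bottle_mid (a point): Bystander: white bottle with a blue cap, 60 mm diameter, 130 mm tall; point at its middle.
- label_roll_mid (a point): Bystander: roll of paper labels lying flat, 100 mm diameter, 55 mm high; point at its middle.
Things that resemble listed ones, but are neither listed nor needed, are in the scene too. What is meant by the plate is not blue or orange, and is the smaller of those in its own colour.

How it is judged:
By the outcome, as a careful person would: the job done as asked, in the order asked, and still so for the second after the job is handed in, with the robot touching nothing.
It also fails if it takes over 45 s, if anything falls off the work surface, if the arm or the gripper's body presses on something with over 40 N, if the wrist force passes 120 N, or if a joint passes its speed limit or range.

## Robot

A 6-joint arm with a two-finger parallel gripper is mounted at the origin on the work surface. World frame = base frame: x ahead of the robot, y to its left, z up, the work surface at z = 0. Lengths are in mm, angles in rad, forces in N, time in s.
With the tool pointing down it reaches from about 325 to 775 mm from the base axis. Payload 9.3 kg.
Tool frame: the origin (TCP) lies between the finger pads; the fingertips stand 14 mm ahead of it and the grasp point (between the pads) lies 5 mm behind it; z points along the fingers, y is the direction in which the jaws open and shut (so a half turn about z gives the same grasp; the last joint's range is limited). The gripper opens to 85 mm and grips with 20 to 120 N. Pads are 22 mm wide; open, the fingers measure 114 mm over their backs; the gripper's body (76 mm by 85 mm) begins 54 mm behind the grasp point. The pads swing forward as they close: fully open they stand 13 mm farther back than shut.
Start: joints at [-0.153, 0.259, 0.021, 1.334, 0, 1.418], TCP at [549.997, -0.004, 245.279] pointing down, gripper open.
Joint ranges: [-3.04, 3.04], [-0.91, 1.82], [-1.04, 1.36], [-1.92, 1.95], [-1.52, 1.45], [-3.14, 3.14]. Speed limits (rad/s): [2.22, 2.22, 2.79, 3.14, 3.14, 3.14].

## Interface

Orientations are given as a unit quaternion [x, y, z, w].
In Python, from rig import env, claw, optics, read_t, read_joint_positions, read_dq, read_joint_torque, read_position, read_tool_rot, read_wrist_force, read_wrist_torque, read_grip_width gives the robot as it stands. Calls block until the motion is done:
- env.move_to(position, orientation): joint-space move of the TCP to a pose.
- env.move_straight(position, rot=None, velocity=150, max_force=None): straight line of the TCP; rot=None keeps the orientation; velocity is the mean speed in mm/s. With max_force (N) it stops when the force on the tool has changed by that much, and returns True; else False.
- env.move_joints(angles): joint-space move.
- claw.ungrasp() and claw.clamp(f_grip=None): open the fingers fully, or close them until they stop; f_grip is the grip in N (None keeps the last).
- env.wait(seconds).
- env.inverse_kinematics(position, orientation): joint angles nearest the present ones, or None.
- optics.grab_frame(name): name is "scene" or "side" or "wrist"; returns the picture (400x640x3 uint8, red, green, blue); there is no depth.
- optics.calibration(name): a dict with "vfov" (degrees; the focal length in pixels is half the picture's height over the tangent of half this angle, whatever the lens; pixels are square), "cx", "cy" (the principal point, pixels), "world_to_cam" (4x4, takes a point from world to camera coordinates). Camera axes: x right, y down, z forward; pixel columns grow to the right and rows downward; lengths in mm; the calibration is good to about 2 mm. A picture is of the moment at which its call begins: read the wrist's pose just before it. calibration takes no time and is no camera call; for the wrist camera it gives the pose at the moment of the call.
A pose or a line that the arm cannot do raises env.MotionError and nothing moves.
- env.hand_in(): hands the job in, once; it reports no verdict.
Readings, each from a call of its own:
- read_t(): time.
- read_joint_positions(): joint angles.
- read_dq(): joint speeds.
- read_joint_torque(): joint torques, N m.
- read_position(): TCP position.
- read_tool_rot(): TCP orientation.
- read_wrist_force(): force on the tool from outside, world axes, zero at the start.
- read_wrist_torque(): the same for the moment, N m.
- read_grip_width(): finger opening in mm.
Only numpy, scipy, OpenCV 4.12 (cv2) and the standard library are available. Lean on these libraries where they do the work, as an engineer would, in place of code of your own. Each camera call takes 0.05 s, during which the arm holds its last target. There are 200 camera calls.

## Working session

There is one attempt and no reset: what is moved stays moved. The work goes in short steps, each a Python script; the robot and the scene stay as the last script left them, time stands still between calls to the robot, and variables do not carry over. Pictures are saved under pics/ and viewed, about 8 in all and at most 12, crops included, and the job is handed in when it is done.

```bash
mkdir -p pics; ls
python3 - <<'E'
from rig import env, claw, optics, read_t
import cv2
for n in ("scene","side","wrist"):
    im=optics.grab_frame(n); c=optics.calibration(n)
    cv2.imwrite(f"pics/{n}0.png",im[:,:,::-1]); print(n,{k:(v if not hasattr(v,'round') else v.round(3).tolist()) if k=='world_to_cam' else v for k,v in c.items()})
print(read_t())
E
```

```text
pics
scene {'vfov': 51.29214244527056, 'cx': 315.6754218955524, 'cy': 201.74264135895464, 'world_to_cam': [[-0.771, 0.636, -0.016, 422.387], [0.464, 0.545, -0.698, -201.958], [-0.436, -0.546, -0.716, 1763.514], [0.0, 0.0, 0.0, 1.0]]}
side {'vfov': 48.94330297161607, 'cx': 316.847180177351, 'cy': 198.71610986813144, 'world_to_cam': [[-0.943, -0.331, 0.014, 506.818], [-0.233, 0.633, -0.738, 199.335], [0.236, -0.699, -0.675, 1280.088], [0.0, 0.0, 0.0, 1.0]]}
wrist {'vfov': 64.34900009648203, 'cx': 318.8811728082746, 'cy': 201.66825663093698, 'world_to_cam': [[1.0, -0.0, -0.001, -549.4], [-0.0, -0.962, 0.274, -36.052], [-0.001, -0.274, -0.962, 378.003], [0.0, 0.0, 0.0, 1.0]]}
0.15
```

View pics/scene0.png

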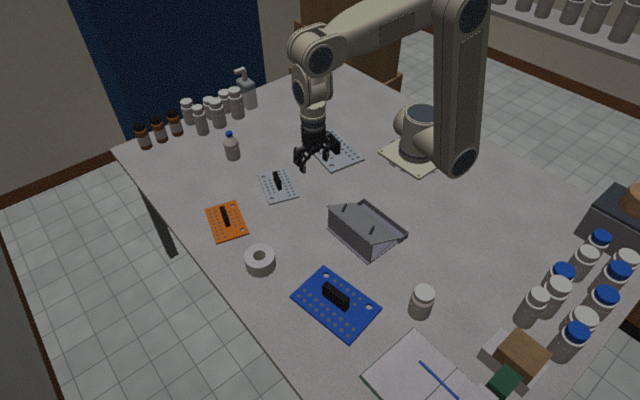

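View pics/side0.png

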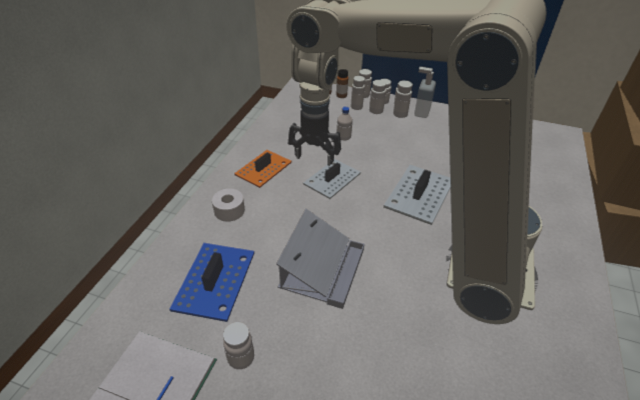

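The scene shows two grey plates: the smaller at about (278,185) in scene and (332,178) in side, and a larger one at scene (337,150). The bed is at scene (367,230), with its pins at (345,208) and (371,208). I'll triangulate roughly, then look with the wrist camera.

```bash
cat > h.py <<'E'
import numpy as np, cv2
from rig import env, claw, optics, read_t, read_joint_positions, read_position, read_tool_rot, read_wrist_force, read_wrist_torque, read_grip_width
from scipy.spatial.transform import Rotation as R
def K(c):
    f=200/np.tan(np.radians(c['vfov'])/2); return np.array([[f,0,c['cx']],[0,f,c['cy']],[0,0,1]])
def proj(c,P):
    P=np.atleast_2d(P); M=np.array(c['world_to_cam']); q=(P@M[:3,:3].T+M[:3,3])@K(c).T; return q[:,:2]/q[:,2:]
def onplane(c,uv,z,n=None,p0=None):
    M=np.array(c['world_to_cam']); o=-M[:3,:3].T@M[:3,3]
    d=(np.linalg.inv(K(c))@np.c_[np.atleast_2d(uv),np.ones(len(np.atleast_2d(uv)))].T).T@M[:3,:3]
    n=np.array([0,0,1.]) if n is None else n; p0=np.array([0,0,z]) if p0 is None else p0
    return o+d*(((p0-o)@n)/(d@n))[:,None]
def tri(c1,u1,c2,u2):
    P=[K(c)@np.array(c['world_to_cam'])[:3] for c in(c1,c2)]
    X=cv2.triangulatePoints(P[0],P[1],np.array(u1,float).reshape(2,1),np.array(u2,float).reshape(2,1)); return (X[:3]/X[3]).ravel()
def save(im,name,crop=None,s=1):
    if crop: im=im[crop[1]:crop[3],crop[0]:crop[2]]
    cv2.imwrite(f"pics/{name}.png",cv2.resize(im,None,fx=s,fy=s,interpolation=cv2.INTER_CUBIC)[:,:,::-1])
E
python3 - <<'E'
from h import *
a=optics.calibration("scene");b=optics.calibration("side")
print("plate grip", tri(a,(278,180),b,(332,172)).round())
print("scene plate z0",onplane(a,(278,187),8).round(), "side",onplane(b,(332,180),8).round())
print("bed top corners", tri(a,(328,205),b,(310,212)).round(),tri(a,(366,202),b,(363,242)).round())
sc=cv2.imread("pics/scene0.png");sd=cv2.imread("pics/side0.png")
A=cv2.resize(sc[150:280,240:430],(790,540),interpolation=cv2.INTER_CUBIC)
B=cv2.resize(sd[150:310,260:450],(640,540),interpolation=cv2.INTER_CUBIC)
cv2.imwrite("pics/cA.png",A);cv2.imwrite("pics/cB.png",B)
E
```

```text
plate grip [ 558. -217.   34.]
scene plate z0 [[ 567. -207.    8.]] side [[ 553. -206.    8.]]
bed top corners [539.  59.  98.] [373.  75.  31.]
```

View pics/cA.png

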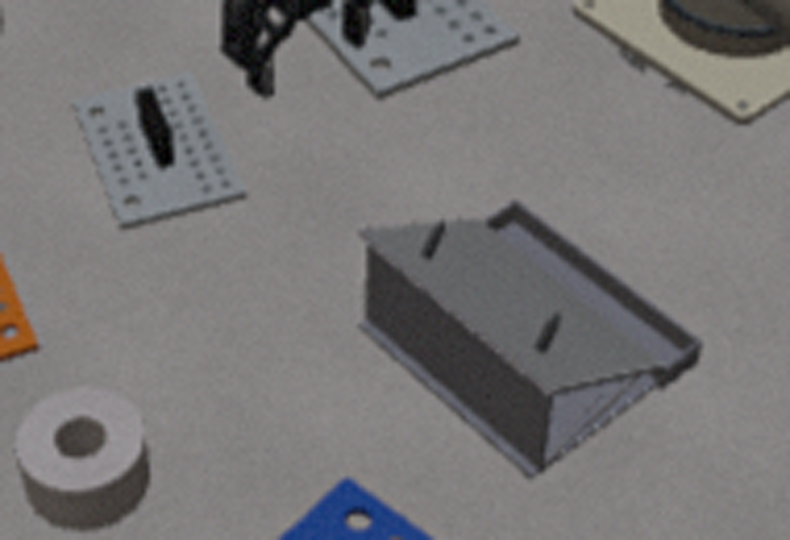

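View pics/cB.png

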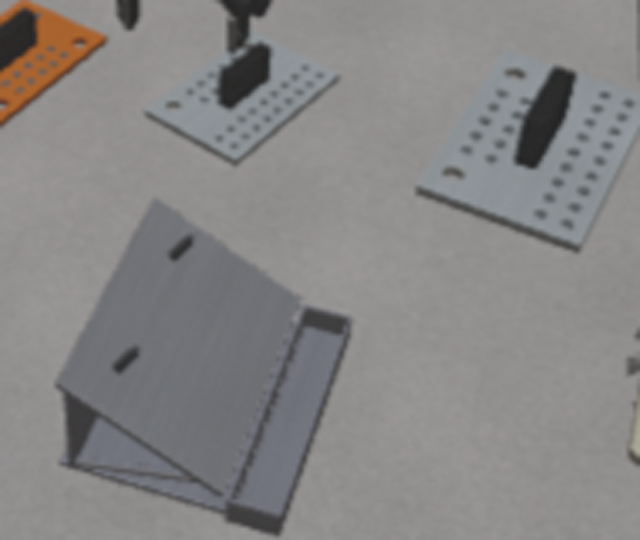

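```bash
cat > fit1.py <<'E'
from h import *
from scipy.optimize import least_squares
a=optics.calibration("scene");b=optics.calibration("side")
fA=lambda p:np.array(p)/[790/190,540/130]+[240,150]-0.4
fB=lambda p:np.array(p)/[640/190,540/160]+[260,150]-0.4
bed={(80,-110,0):((365,235),(153,200)),(80,110,0):((548,392),(58,385)),(42,-65,0):((430,256),(173,257)),(42,65,0):((543,350),(117,370)),
(42,-65,34):((441,223),(191,238)),(42,65,34):((557,314),(136,350)),(-80,-110,0):(None,(302,300)),(-80,110,0):((663,368),(225,495))}
pl={(60,-90,8):((72,103),None),(60,90,8):((122,225),(148,112)),(-60,90,8):((246,193),(237,160)),(-60,-90,8):((190,78),(340,76)),(42,-65,8):((96,111),None),(42,65,8):((131,200),(173,105))}
def bedR(yaw,s=30): return R.from_euler('z',yaw)*R.from_euler('y',-s,degrees=True)
def run(d,pose,x0):
    def res(x):
        T,t=pose(x); r=[]
        for k,(u,v) in d.items():
            P=T.apply(k)+t
            if u: r+=list((proj(a,P)[0]-fA(u)))
            if v: r+=list((proj(b,P)[0]-fB(v)))
        return np.array(r)
    s=least_squares(res,x0,loss='soft_l1'); print(s.x.round(3), np.degrees(s.x[2]).round(2)); print(res(s.x).reshape(-1,2).round(1).tolist()); return s.x
run(bed,lambda x:(bedR(x[2]),np.array([x[0],x[1],74])),[480,100,0])
run(pl,lambda x:(R.from_euler('z',x[2]),np.array([x[0],x[1],0])),[560,-210,0.2])
run(bed,lambda x:(bedR(x[2],x[4]),np.array([x[0],x[1],x[3]])),[480,100,0,74,30])
E
python3 fit1.py
```

```text
[4.82265e+02 1.74729e+02 7.00000e-03] 0.37
[[-1.0, -1.4], [0.2, -0.7], [1.7, -0.3], [-1.0, -0.1], [-0.6, 0.1], [-0.4, 0.0], [-0.4, -0.1], [-0.1, -0.4], [0.8, -0.4], [0.0, -0.2], [0.8, -0.1], [0.1, -0.0], [-0.3, -0.1], [1.1, -0.7], [-0.4, 0.6]]
[ 5.59165e+02 -2.21584e+02 -3.44000e-01] -19.69
[[0.0, -0.9], [-0.2, -0.2], [-1.1, -0.3], [0.4, -0.5], [-0.4, 0.3], [0.1, -1.8], [-0.4, -0.6], [0.2, 0.0], [0.5, 0.1], [-0.0, 0.3]]
[4.82228e+02 1.72645e+02 6.00000e-03 7.11210e+01 2.95470e+01] 0.33
[[-1.4, -1.0], [0.4, -0.4], [1.0, 0.0], [-0.7, 0.1], [-1.0, 0.4], [-0.1, 0.3], [-1.0, 0.2], [0.1, -0.2], [0.3, -0.0], [0.2, 0.1], [0.1, 0.3], [0.3, 0.1], [-0.0, 0.0], [0.6, -0.7], [-0.0, 0.5]]
```

```bash
cat >> h.py <<'E'
def bedR(yaw,s=30): return R.from_euler('z',yaw)*R.from_euler('y',-s,degrees=True)
def toolR(Rp,s):  # tool gripping the plate with attitude Rp
    m=Rp.as_matrix(); return R.from_matrix(np.c_[s*m[:,1],s*m[:,0],-m[:,2]])
E
python3 - <<'E'
from h import *
bc=np.array([482.2,173.7,74]);Rb=bedR(.006);pp=np.array([559.2,-221.6,0]);Rp=R.from_euler('z',-.344)
for s in(1,-1):
  for nm,p,Rr,hs in(("bed",bc,Rb,(29,80,200,230)),("plate",pp,Rp,(29,150,230))):
    for h in hs:
      q=env.inverse_kinematics((p+Rr.apply([0,0,h])).tolist(),toolR(Rr,s).as_quat().tolist())
      print(s,nm,h,None if q is None else np.round(q,2))
print(R.from_quat(read_tool_rot()).as_matrix().round(2).tolist())
E
```

```text
1 bed 29 [ 0.26  0.04 -0.81  0.21 -0.12  1.79]
1 bed 80 [ 0.28 -0.06 -0.77  0.36 -0.13  1.81]
1 bed 200 [ 0.33 -0.25 -0.62  0.71 -0.16  1.86]
1 bed 230 [ 0.35 -0.29 -0.57  0.79 -0.17  1.87]
1 plate 29 [-0.52  0.48 -0.22  0.87  0.    1.4 ]
1 plate 150 [-0.52  0.39 -0.04  1.15  0.    1.4 ]
1 plate 230 [-0.52  0.35  0.12  1.34  0.    1.4 ]
-1 bed 29 [ 0.26  0.04 -0.81  0.21 -0.12 -1.35]
-1 bed 80 [ 0.28 -0.06 -0.77  0.36 -0.13 -1.33]
-1 bed 200 [ 0.33 -0.25 -0.62  0.71 -0.16 -1.28]
-1 bed 230 [ 0.35 -0.29 -0.57  0.79 -0.17 -1.27]
-1 plate 29 [-0.52  0.48 -0.22  0.87  0.   -1.74]
-1 plate 150 [-0.52  0.39 -0.04  1.15  0.   -1.74]
-1 plate 230 [-0.52  0.35  0.12  1.34  0.   -1.74]
[[-0.0, 1.0, -0.0], [1.0, 0.0, 0.0], [0.0, -0.0, -1.0]]
```

Run:
```python
from h import *
import json
bc=np.array([482.2,173.7,74]);Rb=bedR(.006);pp=np.array([559.2,-221.6,0]);Rp=R.from_euler('z',-.344)
for nm,p,Rr in(("bed",bc,Rb),("plate",pp,Rp)):
  env.move_to((p+Rr.apply([0,0,230])).tolist(),toolR(Rr,1).as_quat().tolist()); env.wait(.2)
  c=optics.calibration("wrist"); im=optics.grab_frame("wrist"); save(im,"w_"+nm)
  json.dump({k:np.array(v).tolist() for k,v in c.items()},open(f"c_{nm}.json","w"))
  L=[(x,y,z) for x,y in((42,65),(42,-65)) for z in(0,34)]+[(80,110,0),(80,-110,0),(-80,110,0),(-80,-110,0)] if nm=="bed" else [(42,65,8),(42,-65,8),(60,90,8),(60,-90,8),(-60,90,8),(-60,-90,8)]
  for l in L: print(nm,l,proj(c,Rr.apply(l)+p)[0].round(1))
print(read_t())
```

```text
bed (42, 65, 0) [357.4 113.9]
bed (42, 65, 34) [361.3 114.3]
bed (42, -65, 0) [353.8 226.7]
bed (42, -65, 34) [357.1 237.6]
bed (80, 110, 0) [395.2  69.2]
bed (80, -110, 0) [383.5 260.9]
bed (-80, 110, 0) [241.9  69.3]
bed (-80, -110, 0) [254.  260.9]
plate (42, 65, 8) [358.3 115.8]
plate (42, -65, 8) [354.4 230.1]
plate (60, 90, 8) [376.4  91.1]
plate (60, -90, 8) [368.7 249.7]
plate (-60, 90, 8) [261.4  90.9]
plate (-60, -90, 8) [268.6 249.6]
3.275
```

View pics/w_bed.png

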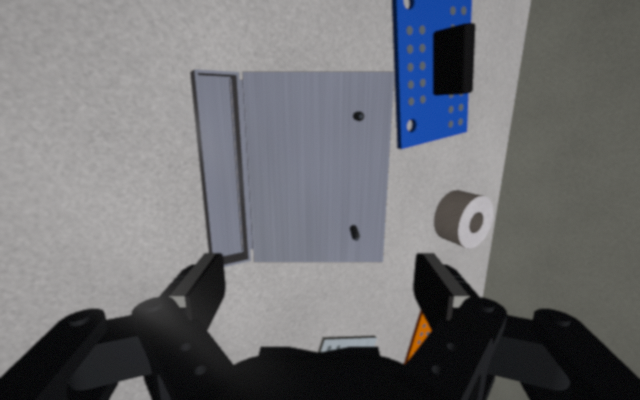

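View pics/w_plate.png

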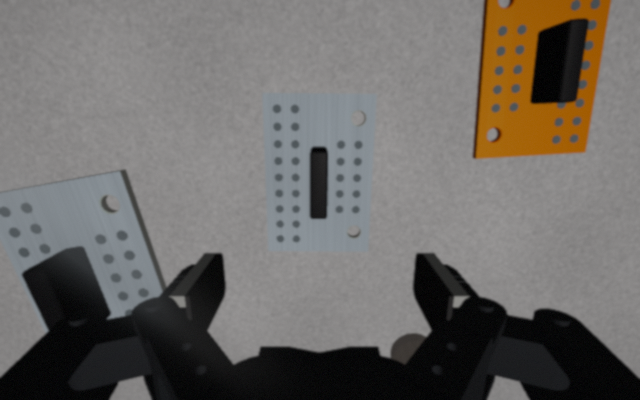

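Wrist views confirm both poses to within about 2 px. The bed's top corners are near (393,71) and (384,262), its pins at (358,116) and (353,230). The plate's holes are at (359,118) and (354,232). I'll enlarge both once to refine them.

Run:
```python
import cv2,numpy as np
a=cv2.imread("pics/w_bed.png")[55:275,230:410];b=cv2.imread("pics/w_plate.png")[55:275,255:385]
im=cv2.resize(np.hstack([a,b]),None,fx=2.5,fy=2.5,interpolation=cv2.INTER_CUBIC)
cv2.imwrite("pics/zoom.png",im); print(im.shape)
```

```text
(550, 775, 3)
```

View pics/zoom.png

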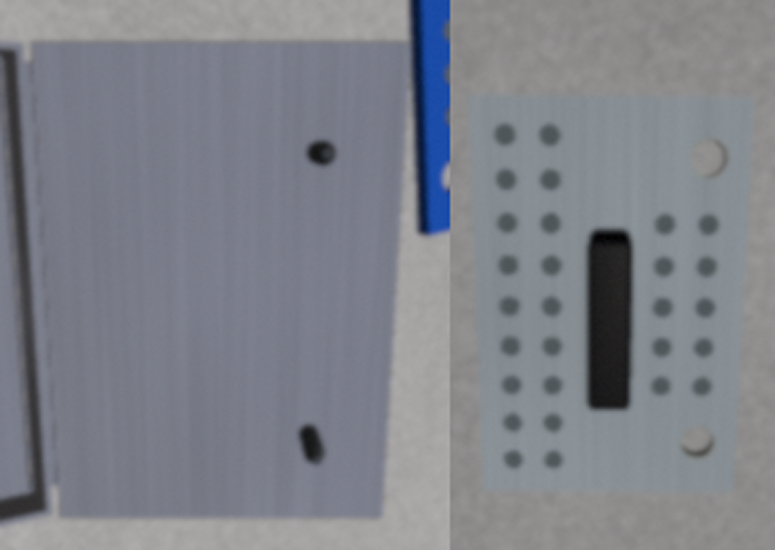

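Run:
```python
from h import *
import json
from scipy.optimize import least_squares
def run(nm,d,off,pose,x0,free=None):
    c=json.load(open(f"c_{nm}.json"))
    L=np.array(list(d)); uv=np.array(list(d.values()))/2.5+off-0.3
    def res(x):
        T,t=pose(x); return (proj(c,T.apply(L)+t)-uv).ravel()
    s=least_squares(res,x0,loss='soft_l1'); print(nm,s.x.round(4)); print(res(s.x).reshape(-1,2).round(1).tolist())
bed={(80,110,0):(407,41),(80,-110,0):(382,517),(-80,110,0):(32,41),(-80,-110,0):(60,517),(42,65,0):(318,152),(42,65,34):(327,153),(42,-65,0):(309,435),(42,-65,34):(317,458)}
run("bed",bed,[230,55],lambda x:(bedR(x[2]),np.array([x[0],x[1],74])),[482,174,0])
run("bed",bed,[230,55],lambda x:(bedR(x[2]),np.array([x[0],x[1],x[3]])),[482,174,0,74])
pl={(42,65,8):(709,158),(42,-65,8):(697,441),(60,90,8):(755,96),(60,-90,8):(733,491),(-60,90,8):(470,96),(-60,-90,8):(486,490)}
run("plate",pl,[75,55],lambda x:(R.from_euler('z',x[2]),np.array([x[0],x[1],0])),[559,-221,-.344])
run("plate",pl,[75,55],lambda x:(R.from_euler('z',x[2]),np.array([x[0],x[1],x[3]])),[559,-221,-.344,0])
```

```text
bed [4.815529e+02 1.722071e+02 5.600000e-03]
[[2.1, -0.4], [0.5, 0.7], [-1.0, -0.3], [-0.2, 0.6], [-0.1, -0.1], [0.3, -0.0], [0.0, -0.7], [0.0, 1.1]]
bed [4.827877e+02 1.720147e+02 5.100000e-03 7.189020e+01]
[[1.7, 0.1], [0.1, -0.1], [-0.4, 0.1], [0.2, -0.1], [-0.3, 0.0], [-0.0, 0.2], [-0.2, -1.3], [-0.3, 0.4]]
plate [ 5.586594e+02 -2.233530e+02 -3.485000e-01]
[[0.3, -0.1], [0.6, 0.6], [0.0, 0.1], [0.5, 0.2], [-0.8, -0.6], [-0.7, 0.1]]
plate [ 5.586685e+02 -2.236577e+02 -3.486000e-01 -1.951600e+00]
[[0.1, 0.1], [0.5, 0.3], [-0.2, 0.5], [0.3, -0.3], [-0.3, -0.3], [-0.3, -0.4]]
```

Run:
```python
from h import *
import json
Rp=R.from_euler('z',-.3485);pp=np.array([558.7,-223.4,0]);q=toolR(Rp,1).as_quat().tolist()
env.move_to((pp+[0,0,120]).tolist(),q)
print(env.move_straight((pp+[0,0,31]).tolist(),q,velocity=100,max_force=15))
claw.clamp(80); print("w",read_grip_width(),np.round(read_position(),1),np.round(read_wrist_force(),1))
env.move_straight((pp+[0,0,140]).tolist(),q,velocity=100); env.wait(.3)
c=optics.calibration("wrist"); im=optics.grab_frame("wrist"); save(im,"held"); save(optics.grab_frame("side"),"held_side")
json.dump({k:np.array(v).tolist() for k,v in c.items()},open("c_held.json","w"))
print("w",read_grip_width(),np.round(read_position(),1),read_tool_rot(),np.round(read_wrist_force(),1),np.round(read_wrist_torque(),2),read_t())
h=cv2.imread("pics/held.png"); s=cv2.imread("pics/held_side.png")[60:260,240:440]
cv2.imwrite("pics/held2.png",np.hstack([cv2.resize(h[0:400,180:460],None,fx=1.5,fy=1.5,interpolation=cv2.INTER_CUBIC),cv2.resize(s,(380,600))[:600]]))
```

```text
False
w 16.940612496013642 [ 558.8 -223.5   31.3] [ 0.4 -0.6  3.4]
w 17.27079210125485 [ 558.7 -223.4  139.9] [ 8.19002282e-01  5.73790251e-01 -5.45720048e-05 -8.35053974e-05] [ 0.4  0.2 -5. ] [-0.04 -0.05 -0.01] 7.1
```

View pics/held2.png

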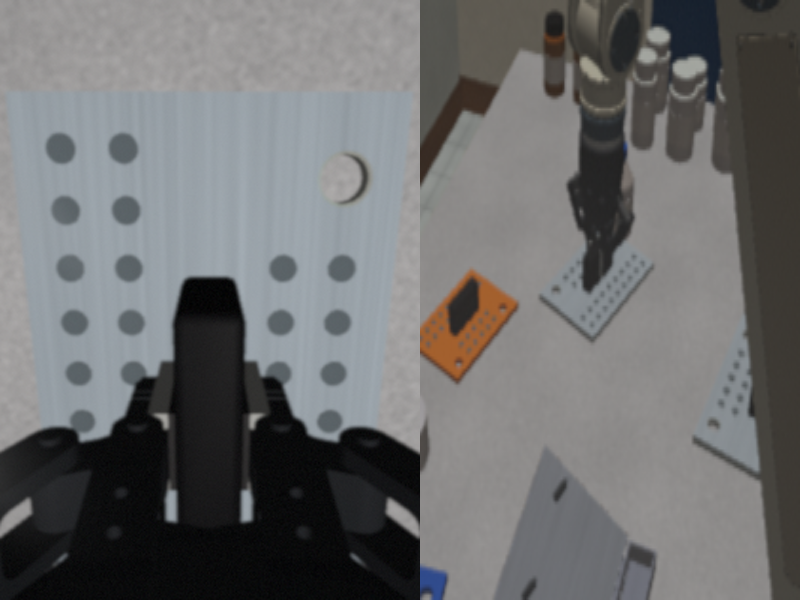

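The plate is held level, with the left hole visible at zoom (345,178), i.e. pixel (410,119). I'll fit the plate's pose relative to the tool from this view.

Run:
```python
from h import *
import json
from scipy.optimize import least_squares
c=json.load(open("c_held.json"))
Rp=R.from_euler('z',-.3485)
t0=np.array([558.7,-223.4,108.9])  # nominal plate origin (TCP 31 above underside)
g=lambda p:np.array(p)/1.5+[180,0]-0.2
pts={(-60,90,8):(8,92),(60,90,8):(412,91),(42,65,8):(345,178)}
K_=np.array(list(pts)); U=np.array([g(v) for v in pts.values()])
def res(x,free=True):
    T=Rp*R.from_euler('z',x[2]); t=t0+Rp.apply([x[0],x[1],x[3]])
    r=(proj(c,T.apply(K_)+t)-U).ravel()
    # side edges: pixel lies on projected long edge
    e=[]
    for sx,u in((-60,(27,290)),(-60,(37,400)),(60,(395,268)),(60,(380,415))):
        a,b=proj(c,T.apply([[sx,90,8],[sx,-20,8]])+t); d=(b-a)/np.linalg.norm(b-a); w=g(u)-a; e.append(d[0]*w[1]-d[1]*w[0])
    return np.r_[r,e,x[3]/2]
s=least_squares(res,[0,0,0,0],loss='soft_l1'); print(s.x.round(4),res(s.x).round(1))
```

```text
[ 0.3407  0.1989  0.0024 -1.111 ] [-1.8 -0.   0.8 -0.2  0.3  0.5  0.1  1.5 -0.4 -0.8 -0.6]
```

Run:
```python
from h import *
bc=np.array([481.75,172.1,74]);Rb=bedR(.0055);q=toolR(Rb,1).as_quat().tolist()
P=lambda h:(bc+Rb.apply([0,0,31+h])).tolist()
p=np.array(read_position()); env.move_straight((p+[0,0,80]).tolist(),velocity=150)
env.move_to(P(110),q); env.move_straight(P(42),q,velocity=80); env.wait(.3)
w=optics.grab_frame("wrist"); s=optics.grab_frame("side"); a=optics.grab_frame("scene")
c=optics.calibration("wrist")
for l in((42,65,8),(42,65,0),(42,65,34)): print(l,proj(c,Rb.apply(np.array(l)+([0,0,42] if l[2]==8 else 0))+bc)[0].round(1))
f=lambda im,x0,y0,x1,y1,W,H:cv2.resize(im[y0:y1,x0:x1],(W,H),interpolation=cv2.INTER_CUBIC)[:,:,::-1]
right=np.vstack([f(s,255,150,395,255,400,300),f(a,310,150,450,255,400,300)])
cv2.imwrite("pics/hover.png",np.hstack([f(w,300,0,460,240,400,600),right]))
print(np.round(read_position(),1),np.round(read_wrist_force(),1),read_grip_width(),read_t())
```

```text
(42, 65, 8) [410.7 119.8]
(42, 65, 0) [388.  117.6]
(42, 65, 34) [402. 119.]
[445.2 172.  137.4] [ 0.1  0.3 -5.1] 16.967606531648187 10.7917
```

View pics/hover.png

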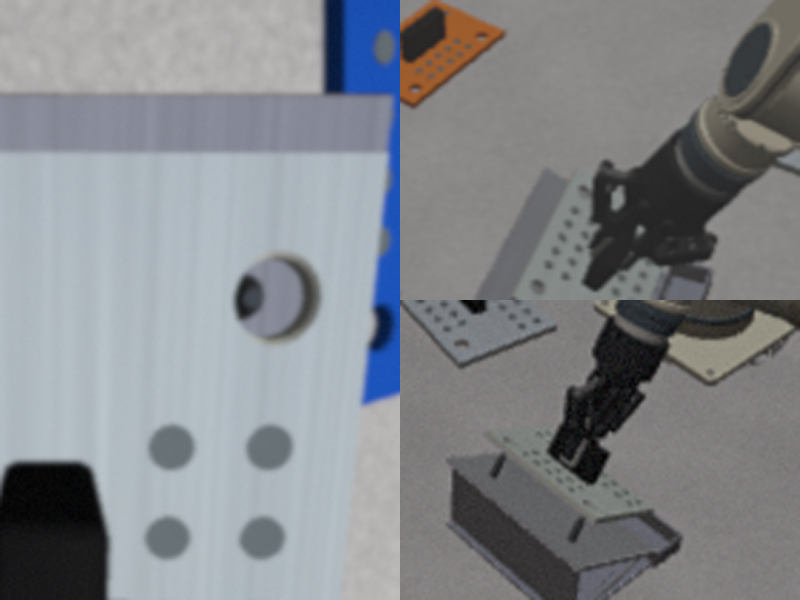

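The left pin's tip shows through its hole at about px (400,119), against (402,119) expected. The hole is at (411,119), against (411,120). That is less than 1.5 mm off, so I'll shift 0.8 mm down the slope and lower with force guarding.

Run:
```python
from h import *
bc=np.array([481.75,172.1,74]);Rb=bedR(.0055);q=toolR(Rb,1).as_quat().tolist()
P=lambda h:(bc+Rb.apply([-0.8,0,31+h])).tolist()
f0=np.array(read_wrist_force())
for h,v in((20,40),(5,40),(-3,15)):
    st=env.move_straight(P(h),q,velocity=v,max_force=12)
    x=Rb.inv().apply(np.array(read_position())-bc)
    print(h,st,x.round(2),Rb.inv().apply(np.array(read_wrist_force())-f0).round(1),np.round(read_wrist_torque(),2),round(read_grip_width(),1))
    if st: break
w=optics.grab_frame("wrist"); s=optics.grab_frame("side"); a=optics.grab_frame("scene")
f=lambda im,x0,y0,x1,y1,W,H:cv2.resize(im[y0:y1,x0:x1],(W,H),interpolation=cv2.INTER_CUBIC)[:,:,::-1]
right=np.vstack([f(s,255,150,395,255,400,300),f(a,310,180,450,285,400,300)])
cv2.imwrite("pics/low.png",np.hstack([f(w,300,0,460,240,400,600),right])); print(read_t())
```

```text
20 False [-8.700e-01 -2.000e-02  5.086e+01] [ 0.7 -0.7  0.5] [0.01 0.93 0.01] 17.2
5 False [-1.03 -0.09 35.74] [ 0.7 -1.2  0.4] [-0.02  0.91  0.  ] 17.5
-3 True [-0.76  0.04 31.22] [ 2.8 -1.2 11.8] [-0.13  0.56 -0.03] 16.9
12.575
```

Contact came at 31.2 mm, which is exactly flush at about 12 N. I'll release, back off along the normal and check.

Run:
```python
from h import *
import json
bc=np.array([481.75,172.1,74]);Rb=bedR(.0055);q=toolR(Rb,1).as_quat().tolist()
P=lambda h:(bc+Rb.apply([-0.8,0,31+h])).tolist()
claw.ungrasp(); env.wait(.2); print(read_grip_width(),np.round(read_wrist_force(),1))
env.move_straight(P(199),q,velocity=120); env.wait(.3)
c=optics.calibration("wrist"); w=optics.grab_frame("wrist"); s=optics.grab_frame("side"); a=optics.grab_frame("scene")
for l in((42,65,8),(42,-65,8),(42,65,34),(42,-65,34),(60,90,8),(60,-90,8),(-60,90,8),(-60,-90,8)): print(l,proj(c,Rb.apply(l)+bc)[0].round(1))
f=lambda im,x0,y0,x1,y1,W,H:cv2.resize(im[y0:y1,x0:x1],(W,H),interpolation=cv2.INTER_CUBIC)[:,:,::-1]
right=np.vstack([f(s,255,190,395,295,400,300),f(a,310,180,450,285,400,300)])
cv2.imwrite("pics/done.png",np.hstack([f(w,230,40,390,280,400,600),right])); print(read_t())
```

```text
84.989320575151 [-0.2 -0.3 -0.2]
(42, 65, 8) [359.7 114.7]
(42, -65, 8) [355.8 229.4]
(42, 65, 34) [363. 115.]
(42, -65, 34) [358.4 238. ]
(60, 90, 8) [377.9  89.8]
(60, -90, 8) [370.1 249.1]
(-60, 90, 8) [262.5  89.7]
(-60, -90, 8) [269.8 249. ]
15.7
```

View pics/done.png

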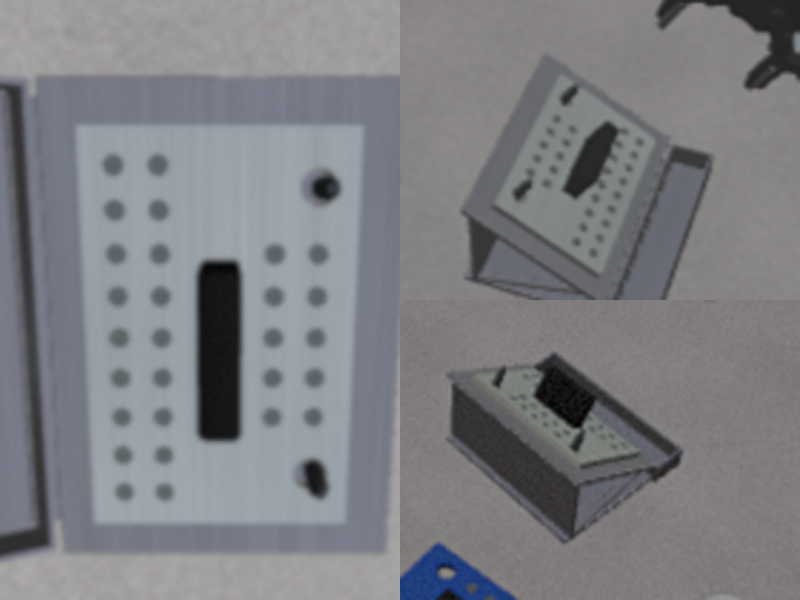

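```bash
python3 -c "
from rig import env
env.hand_in()"
```

```text
the job is handed in; nothing more can be done
```

The smaller grey plate is hanging on both pins of the bed, grip side up with the hole edge uppermost, and the job is handed in. I held the plate by its grip until it touched the bed, then let go and backed the arm off clear.

- **Seating:** contact came at 31.2 mm against 31 mm expected for flush, with about 12 N of force. I read only the left pin through its hole before lowering. The last pictures show each pin through its own hole and the plate flat on the slope.
- **Position:** after release the plate slid about 2.4 mm down the slope and now rests on the pins. That is inside the 3 mm allowed, but with little to spare. The play between a hole and its pin lets it shift at most 2.5 mm from centre.
- **Limits:** the clock read 15.7 s at the last check, and the wrist forces I read were low (about 12 N at most). I did not move to or touch the bottles or the label roll, though I took no final full picture of them.
- **Disagreement:** if height is left free, the cameras put the bed and the plate 2–3 mm too low. I took this as camera error and used the given heights; the 31.2 mm contact agrees with that.

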